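# Test and release the conveyor's mushroom stop button

## Robot

A 7-joint arm with a two-finger parallel gripper is mounted at the origin on the work surface. World frame = base frame: x ahead of the robot, y to its left, z up, the work surface at z = 0. Lengths are in m, angles in rad, forces in N, time in s.
With the tool pointing down it reaches from about 0.4 to 0.85 m from the base axis. Payload 10.4 kg.
Tool frame: the origin (TCP) lies at the centre of the arm's flange, where the gripper is bolted on; the fingertips stand 173 mm ahead of it and the grasp point (between the pads) lies 155 mm ahead of it; z points along the fingers, y is the line along which they close (so a half turn about z gives the same grasp; the last joint's range is limited). The gripper opens to 85 mm and grips with 20 to 120 N. Pads are 22 mm wide; open, the fingers measure 114 mm over their backs; the gripper's body (76 mm by 85 mm) begins 54 mm behind the grasp point. The pads swing forward as they close: fully open they stand 13 mm farther back than shut.
Start: joints at [1.293, 0.332, -0.065, 1.46, 0.022, 1.35, -0.088], TCP at [0.158, -0.605, 0.405] pointing down, gripper open.
Joint ranges: [-2.6, 2.6], [-0.5, 2.12], [-1.47, 1.34], [0.16, 2.42], [-1.27, 4.41], [0.06, 2.06], [-2.6, 2.6]. Speed limits (rad/s): [2.22, 2.22, 2.79, 2.79, 3.14, 3.14, 3.14].

## Interface

Orientations are given as a unit quaternion [x, y, z, w].
In Python, from workcell import manip, viewer, finder gives the robot as it stands.
- The arm moves only by the tool arm_command, never from a script. Its argument "plan" is a list of rows, each an object with "dp": the shift along the tool's x, y, z in mm, a list of three; "spin": the turn about the tool's z in rad. A call has 1 to 5 rows; each row shifts and turns the commanded pose from where the row before left it, along the tool's axes as they then stand; what a row does not reach is not made up. A row lasts 1/10 s, in which the tool goes at most 50 mm and 8.59 degrees, less where a joint would pass 70% of its speed; a pose out of reach is approached as far as the arm can. A call is refused whole if a number of a shift passes 50 or a number of a turn 0.15, either way. A call with a gripper value outside its range is refused whole. "grip" is the closure, from -1 (fully open) to 1 (shut), set as the call begins (left out, the last holds). The fingers move at their own pace and stop on an object; "newtons" is the grip in N (left out, the last holds). Time passes only in rows, so rows that do not move let the fingers close. It gives the time, the measured TCP pose, the force, the opening and the grip force at its end, in the units of the state.
- manip.get_obs(): the state, without advancing time (a new reading comes with each control period).
- viewer.camera(name): name is "scene" or "top" or "wrist"; returns the picture (384x512x3 uint8, blue, green, red); there is no depth.
- viewer.camera_params(name): a dict with "vertical_fov" (degrees; the focal length in pixels is half the picture's height over the tangent of half this angle, whatever the lens; pixels are square), "cx", "cy" (the principal point, pixels), "R" (3x3) and "t" (3): a world point X has camera coordinates R X + t; the wrist camera has in their place "T_tool_cam" (4x4, takes a point from camera to tool coordinates, whose origin is the TCP and whose axes are the flange's). Camera axes: x right, y down, z forward; pixel columns grow to the right and rows downward; lengths in m; the calibration is good to about 2 mm. A picture is of the moment at which its call begins: read the wrist's pose just before it. camera_params takes no time and is no camera call.
- manip.hand_in(): hands the job in; it is judged then, once.
Trained networks look in the newest picture that a camera, given by its name, has taken for a name from the list of things; names that differ only in an ending like _2 or _b are one class to them, and where a whole thing is asked for, a point or a joint stands for the part that bears it (a point fixed in the world has none). Each returns a list of dicts, best first, with "score" (0 to 1); they miss things now and then, are a little off and sometimes report something else, mostly with a low value. They report only what shows in the picture. A call takes as long as a camera call.
- finder.find_in(camera, thing): "position" ([x, y, z] in m, in world coordinates, good to about 4 mm: the middle of the surface that is visible of it).
The state is a dict: "clock": time; "joint_pos": joint angles; "joint_velocities": joint speeds; "tau": joint torques, N m; "position": TCP position; "ee_rot": TCP orientation; "ft_force": force on the tool from outside, world axes, zero at the start; "torque": the same for the moment, N m; "grip_width": opening from 0.0 (shut) to 1.0 (fully open); "grasp_force": force on a finger pad.
Only numpy, scipy, OpenCV 4.12 (cv2) and the standard library are available. Lean on these libraries where they do the work, as an engineer would, in place of code of your own. Each camera call takes 0.05 s, during which the arm holds its last target. There are 200 camera calls.

## Task

Do the start-of-shift check of the packing conveyor's stop button: press the mushroom-headed stop button in with the fingertips until it latches, take the hand off so that it stays in by itself, then push its lobes round clockwise (seen from above) until it springs back out. Then, with the stop button out, press the flat round reset button on its own box all the way in and let it come back. Leave the speed dial and everything else on the bench as it is, and lift nothing.

Things in the scene. Friction and masses are not known exactly. Their poses are not given: they have to be found in the camera images.
- stop_station: Stainless steel box bolted to the bench, 100 x 100 in plan, cover 72 above the bench, mushroom stop button in the middle of the cover; origin at the centre of its underside, z up, yaw varies. On the cover stand only the button and a collar round its stem, 42 in diameter, 4 high. Conduit stub at the box's +x side, near the bench. Lengths in mm.
- stop_top (a point): Top centre of the mushroom head, on the button's vertical axis; 106 above the bench when out; frame turns with the head, z up. The head is a dome 47 in diameter, 20 high, with three blunt lobes at its scalloped rim, at 180, -60 and +60 degrees about this z; the open valleys between them are at 0, +120 and -120 degrees. Lengths in mm.
- stop_lobe (a point): Middle of the outer side of the lobe at 180 degrees, 32 from the axis, 13 below the top centre; turns with the head. Each lobe is 26 wide, flanks rounded, 11 high up from the head's underside. Valley floors are 23.5 from the axis, 25 free between lobe flanks at 25 from the axis, 35 at 31. The head's underside is 14 above the cover when out, 6.5 when latched. Lengths in mm.
- stop_press (a joint): Depth of the mushroom head in m: 0 out, 0.0095 at its end stop. Spring: 6 N at first contact, about 11 N just before the latch snaps, 12 N at the end stop. Pressed beyond 0.0075 with the head not turned, it latches and stays at 0.007 to 0.0075 when let go; pulling does not free it.
- stop_turn (a joint): Turn of the head in rad: 0 at rest, growing clockwise seen from above, end stop 0.9; it cannot turn the other way from 0. A spring turns it back to 0; turning takes 0.03 to 0.07 N m (2 to 3 N at the lobes). Latched in, the head springs out by itself as the turn passes about 0.5.
- reset_station: Stainless steel box bolted to the bench, 90 x 90, cover at 72 above the bench, with the reset button in its middle; origin at the centre of its underside, yaw varies; conduit stub at its +x side. Lengths in mm.
- reset_top (a point): Centre of the top of the reset button: a plain flat round push button 32 in diameter in a bezel 48 in diameter and 12 high. Out, its top stands 94 above the bench and 10 above the bezel. Moves with the button. Lengths in mm.
- reset (a joint): Depth of the reset button in m: 0 out, 0.006 fully in (5 N). It springs back.
- speed_station: Do not disturb. Stainless steel box like the reset box, 90 x 90, cover at 72, with the belt's speed dial (a round knob with a bar grip, 116 above the bench at the top) in its middle. The three boxes stand side by side, in any order. Behind them a belt conveyor runs along the back of the bench (near side at x = 0.70 to 0.73 m, belt 115 above the bench, rails up to 150). Lengths in mm.
- speed_pointer (a point): White mark on the speed dial's bar, 17 from the dial's axis, on its top. Lengths in mm.
- boning_knife: Do not disturb. Boning knife lying flat, 275 long overall: black handle 125 x 26 x 19 with red ends, steel blade 150 long; origin at the joint of handle and blade on the bench, blade along its +x. Lengths in mm.
- honing_steel: Do not disturb. Honing steel lying flat, about 420 long and 26 high: red handle 110 long, dark rod 13 thick; origin near its middle on the bench, rod along its +x. Lengths in mm.
- meat_hook: Do not disturb. Steel S-hook lying flat, about 110 long, 36 wide, wire 6 thick; origin at its middle on the bench. Lengths in mm.
- thermometer: Do not disturb. Probe thermometer lying flat: white case 85 x 22 x 16, steel probe 85 long and 5 thick towards its +x; origin on the bench near the middle. Lengths in mm.
- tub: Do not disturb. Open white plastic tub 220 x 150 x 85 high; origin at the centre of its underside. Lengths in mm.
- sanitiser: Do not disturb. Standing white plastic bottle, 72 in diameter, 190 high; origin at the centre of its underside. Lengths in mm.
- label_roll: Do not disturb. Roll of paper labels standing on its end, 72 in diameter, 38 hole, 45 high; origin at the centre of its underside. Lengths in mm.

How it is judged:
On the way, in this order (a step that is already met when the one before it is completed fails the run):
1. the mushroom stop button is pressed in by the fingertips (value of joint stop_press above 0.006 m and contact force between the fingers and stop_station above 2 N), for 0.05 s.
2. it stays latched in with the hand off (value of joint stop_press above 0.006 m and contact force between each of the fingers, the arm and stop_station below 0.2 N), for 0.1 s.
3. it is turned clockwise until it springs out (value of joint stop_press below 0.002 m and value of joint stop_turn above 0.2 rad), for 0.05 s.
4. the reset button is pressed in by the fingertips, the stop button being out (value of joint reset above 0.0045 m and value of joint stop_press below 0.002 m and contact force between the fingers and reset_station above 1 N), for 0.05 s.
At the end, for the whole second after the job is handed in: The stop button is out (within 1.5 mm) and turned back to rest (within 0.1 rad), the reset button is out (within 1.5 mm), the speed dial's mark is within 8 mm and every loose thing within 30 mm of where it was (value of joint each of stop_press, reset below 0.0015 m and value of joint stop_turn below 0.1 rad and distance of speed_pointer from where it was at the start of the episode below 0.008 m and distance of each of boning_knife, honing_steel, meat_hook, thermometer, tub, sanitiser, label_roll from where it was at the start of the episode below 0.03 m); the robot touches nothing.
It fails at once if the reset button is pressed (more than 3 mm) while the stop button is in (more than 5 mm) (value of joint reset above 0.003 m and value of joint stop_press above 0.005 m).
It fails at once if the speed dial is turned (its mark moves more than 8 mm) (distance of speed_pointer from where it was at the start of the episode above 0.008 m).
It fails at once if a loose thing is lifted, carried or pushed more than 30 mm (distance of any of boning_knife, honing_steel, meat_hook, thermometer, tub, sanitiser, label_roll from where it was at the start of the episode above 0.03 m).
It also fails if it takes over 54 s, if anything falls off the work surface, if the arm or the gripper's body presses on something with over 40 N, if the wrist force passes 120 N, or if a joint passes its speed limit or range.

## Working session

There is one attempt and no reset: what is moved stays moved. The work goes in short steps, Python scripts to look and compute and a tool call to move; the robot and the scene stay as the last step left them, time stands still between calls to the robot, and variables do not carry over. Pictures are saved under pics/ and viewed, at most 10 in all, crops included, and the job is handed in when it is done.

Besides the shell and the picture viewer there is one more tool, called as name(argument=value, ...), one argument or row to a line, values as JSON. arm_command: Moves the arm, as the interface text tells. Its arguments: {"type":"object","properties":{"plan":{"type":"array","items":{"type":"object","properties":{"dp":{"type":"array","items":{"type":"number"}},"spin":{"type":"number"}}}},"grip":{"type":"number"},"newtons":{"type":"number"}},"required":["plan"]}

```bash
mkdir -p pics
python3 - <<'E'
from workcell import manip, viewer, finder
import cv2,numpy as np
o=manip.get_obs();print(o['clock'],o['position'],o['ee_rot'],o['grip_width'],o['ft_force'])
for c in("scene","top"):
    im=viewer.camera(c);cv2.imwrite(f'pics/{c}.png',im)
    for n in("stop_top","stop_lobe","reset_top","speed_pointer"):
        print(c,n,[(np.round(d['position'],3).tolist(),round(d['score'],2)) for d in finder.find_in(c,n)[:3]])
p=viewer.camera_params("top");print(p)
print(viewer.camera_params("wrist"))
cv2.imwrite('pics/both.png',cv2.resize(np.vstack([cv2.imread('pics/scene.png'),cv2.imread('pics/top.png')]),(400,600)))
E
```

```text
0.0 [ 0.15748439 -0.60470406  0.40391606] [ 9.91898032e-01  1.27034613e-01 -1.31933745e-04 -6.95745880e-04] 0.9992274595701542 [ 0.304523    0.59443922 -0.28848065]
scene stop_top [([0.592, -0.202, 0.064], 0.6)]
scene stop_lobe [([0.542, 0.025, 0.098], 0.67)]
scene reset_top [([0.543, 0.021, 0.096], 0.72)]
scene speed_pointer []
top stop_top []
top stop_lobe [([0.518, -0.482, 0.124], 0.73), ([0.494, 0.109, 0.016], 0.65), ([0.529, 0.013, 0.099], 0.52)]
top reset_top []
top speed_pointer [([0.578, -0.238, 0.103], 0.46)]
{'vertical_fov': 43.38012205198096, 'cx': 251.1611383006259, 'cy': 196.3172197219934, 'R': array([[-0.02426139, -0.99968764,  0.00600129],
       [-0.98954658,  0.02316078, -0.14234164],
       [ 0.14215818, -0.00939197, -0.9897994 ]]), 't': array([0.03442554, 0.49775052, 1.50561525])}
{'vertical_fov': 70.00557723875177, 'cx': 259.3405941740745, 'cy': 196.39344988666232, 'T_tool_cam': array([[ 1.08307102e-03, -9.62205257e-01, -2.72323101e-01,
         6.91476302e-02],
       [ 9.99999408e-01,  1.01326886e-03,  3.96946705e-04,
        -1.11298659e-03],
       [-1.06007689e-04, -2.72323369e-01,  9.62205784e-01,
         3.10706245e-02],
       [ 0.00000000e+00,  0.00000000e+00,  0.00000000e+00,
         1.00000000e+00]])}
```

View pics/top.png

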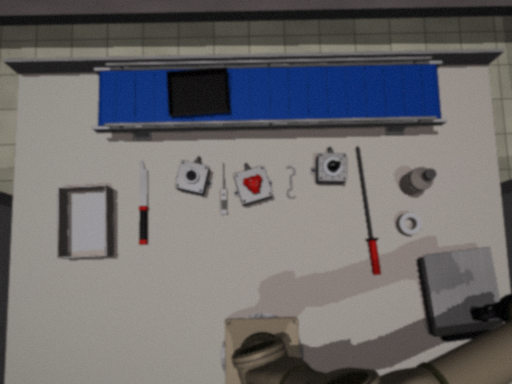

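The top view shows the red stop button at (253,184), one box at (193,176) and another at (331,166). I need to tell the reset button from the dial.

```bash
cat > h.py <<'E'
from workcell import manip, viewer, finder
import cv2,numpy as np
from scipy.spatial.transform import Rotation as Rn
def cam(c,obs=None):
    p=viewer.camera_params(c);f=192/np.tan(np.radians(p['vertical_fov']/2))
    if c=='wrist':
        T=np.eye(4);T[:3,:3]=Rn.from_quat(obs['ee_rot']).as_matrix();T[:3,3]=obs['position'];T=T@p['T_tool_cam']
        R=T[:3,:3].T;t=-R@T[:3,3]
    else:R,t=p['R'],p['t']
    return f,p['cx'],p['cy'],R,t
def ray(c,u,v,z,obs=None):
    f,cx,cy,R,t=cam(c,obs);o=-R.T@t;d=R.T@np.array([(u-cx)/f,(v-cy)/f,1]);return o+d*(z-o[2])/d[2]
def proj(c,X,obs=None):
    f,cx,cy,R,t=cam(c,obs);q=R@np.array(X)+t;return np.array([cx+f*q[0]/q[2],cy+f*q[1]/q[2]])
E
python3 - <<'E'
from h import *
for n,u,v,z in(("stop",253.5,184,.1),("L",192.5,175.5,.094),("R",332,166,.1)):print(n,ray('top',u,v,z).round(3))
t=cv2.resize(cv2.imread('pics/top.png')[135:215,160:370],None,fx=3.8,fy=3.8,interpolation=2)
s=cv2.resize(cv2.imread('pics/scene.png'),(392,294))
c=np.zeros((600,798,3),np.uint8);c[:304]=t;c[304:598,:392]=s;
cv2.imwrite('pics/c.png',c)
E
```

```text
stop [0.527 0.015 0.1  ]
L [0.559 0.203 0.094]
R [ 0.578 -0.229  0.1  ]
```

View pics/c.png

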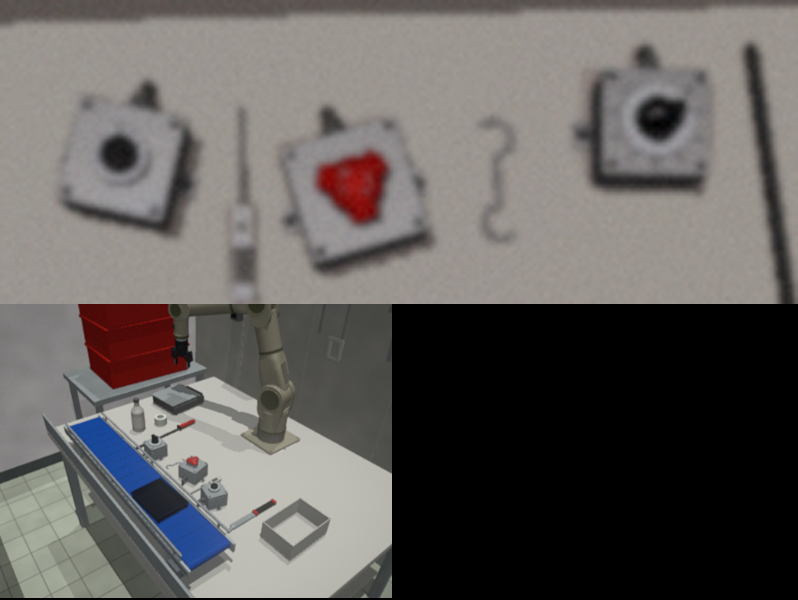

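Left box at (0.559, 0.203) is the flat reset button, right box carries the dial, and the stop button is in the middle at (0.527, 0.015). Moving over, with the wrist camera facing the stop button.

arm_command(
  plan=[
    {"dp": [31.6,-34,-3]},
    {"dp": [31.6,-34,-3]},
    {"dp": [31.6,-34,-3]},
    {"dp": [31.6,-34,-3]},
    {"dp": [31.6,-34,-3]},
  ],
  grip=1,
  newtons=20,
)

```text
invalid input at $.plan[0]: expected keys dp, spin
```

arm_command(
  plan=[
    {"dp": [31.6,-34,5]},
    {"dp": [31.6,-34,5]},
    {"dp": [31.6,-34,5]},
    {"dp": [31.6,-34,5]},
    {"dp": [31.6,-34,5]},
  ],
)

```text
invalid input at $.plan[0]: expected keys dp, spin
```

arm_command(
  plan=[
    {"dp": [31.6,-34,5]},
    {"dp": [31.6,-34,5]},
    {"dp": [31.6,-34,5]},
    {"dp": [31.6,-34,5]},
    {"dp": [31.6,-34,5]},
  ],
)

```text
invalid input at $.plan[0]: expected keys dp, spin
```

arm_command(
  plan=[
    {"dp": [31.6,-34,-3],"spin": 0},
    {"dp": [31.6,-34,-3],"spin": 0},
    {"dp": [31.6,-34,-3],"spin": 0},
    {"dp": [31.6,-34,-3],"spin": 0},
    {"dp": [31.6,-34,-3],"spin": 0},
  ],
  grip=1,
  newtons=20,
)

```text
clock: 1.0
position: [0.2682, -0.3986, 0.42]
ee_rot: [0.992, 0.127, 0.0, 0.0]
ft_force: [0.7, -0.4, 0.5]
grip_width: 0.139
grasp_force: 0.0
```

arm_command(
  plan=[
    {"dp": [31.6,-34,5],"spin": 0},
    {"dp": [31.6,-34,5],"spin": 0},
    {"dp": [31.6,-34,5],"spin": 0},
    {"dp": [31.6,-34,5],"spin": 0},
    {"dp": [31.6,-34,5],"spin": 0},
  ],
)

```text
clock: 1.5
position: [0.3781, -0.1943, 0.3949]
ee_rot: [0.992, 0.127, 0.0, 0.001]
ft_force: [1.3, -1.2, -0.6]
grip_width: -0.002
grasp_force: 0.0
```

arm_command(
  plan=[
    {"dp": [31.6,-34,5],"spin": 0},
    {"dp": [31.6,-34,5],"spin": 0},
    {"dp": [31.6,-34,5],"spin": 0},
    {"dp": [31.6,-34,5],"spin": 0},
    {"dp": [31.6,-34,5],"spin": 0},
  ],
)

```text
clock: 2.0
position: [0.4882, 0.0099, 0.3699]
ee_rot: [0.992, 0.127, 0.001, 0.0]
ft_force: [1.4, -0.6, 0.1]
grip_width: -0.001
grasp_force: 0.0
```

Run:
```python
from h import *
o=manip.get_obs();print(o['joint_pos'].round(2) if hasattr(o['joint_pos'],'round') else o['joint_pos'])
im=viewer.camera('wrist');cv2.imwrite('pics/w1.png',im)
for n in("stop_top","stop_lobe","stop_station"):
    print(n,[(np.round(d['position'],3).tolist(),round(d['score'],2)) for d in finder.find_in('wrist',n)[:3]])
hsv=cv2.cvtColor(im,cv2.COLOR_BGR2HSV)
m=(((hsv[...,0]<8)|(hsv[...,0]>172))&(hsv[...,1]>130)&(hsv[...,2]>50)).astype(np.uint8)
n,l,s,c=cv2.connectedComponentsWithStats(m);i=1+s[1:,4].argmax();print(s[i],c[i],ray('wrist',*c[i],.097,o))
```

```text
[ 0.61  0.11 -0.76  1.83  0.08  1.23 -1.49]
stop_top [([0.531, 0.015, 0.096], 0.6)]
stop_lobe [([0.536, 0.017, 0.098], 0.89)]
stop_station [([0.539, 0.019, 0.071], 0.62)]
[ 231  124   69   62 2602] [264.7820907  149.56917756] [0.53135761 0.01701828 0.097     ]
```

View pics/w1.png

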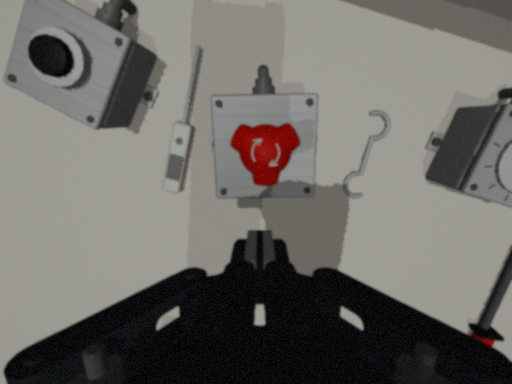

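The wrist view shows the stop head at (265,150) with lobes at (236,133), (296,130) and (265,183). The cover's four screws are at (223,101), (310,102), (308,190) and (222,191). The reset button is at (50,55) and the dial is on the right. Fitting the axis and lobe angle next.

Run:
```python
from h import *
o=manip.get_obs();im=cv2.imread('pics/w1.png')
hsv=cv2.cvtColor(im,cv2.COLOR_BGR2HSV)
m=(((hsv[...,0]<8)|(hsv[...,0]>172))&(hsv[...,1]>130)&(hsv[...,2]>50)).astype(np.uint8)
m[:110]=0;m[200:]=0;m[:,:215]=0;m[:,320:]=0
m=cv2.morphologyEx(m,cv2.MORPH_CLOSE,np.ones((7,7)))
print('screws',np.mean([ray('wrist',u,v,.072,o) for u,v in((223,101),(310,102),(308,190),(222,191))],0).round(4))
g=[ray('wrist',u,v,.072,o)[:2] for u,v in((223,101),(310,102),(308,190),(222,191))];d=np.array(g[1])-g[0];print('box edge deg',np.degrees(np.arctan2(d[1],d[0])))
# rim top at z~.096: radial profile -> fit
def mask(cx,cy,a):
    q=np.zeros_like(m)
    for z in(.086,.097):
        P=[proj('wrist',(cx+.0235*np.cos(t),cy+.0235*np.sin(t),z),o) for t in np.linspace(0,6.28,40)]
        cv2.fillConvexPoly(q,np.array(P).round().astype(np.int32),1)
        for k in range(3):
            b=a+k*2*np.pi/3;c,s=np.cos(b),np.sin(b)
            P=[proj('wrist',(cx+c*r-s*w,cy+s*r+c*w,z),o) for r,w in((0,-.013),(.027,-.013),(.032,-.006),(.032,.006),(.027,.013),(0,.013))]
            cv2.fillConvexPoly(q,np.array(P).round().astype(np.int32),1)
    return q
best=(0,)
for st,n in((.002,4),(.0007,3)):
    c0=best[1:3] if best[0] else(.530,.016)
    for dx in range(-n,n+1):
        for dy in range(-n,n+1):
            for a in np.radians(range(165,225,3) if st>.001 else np.arange(-4,5,1)+np.degrees(best0)):
                q=mask(c0[0]+dx*st,c0[1]+dy*st,a);i=(q&m).sum()/(q|m).sum()
                if i>best[0]:best=(i,c0[0]+dx*st,c0[1]+dy*st,a)
    best0=best[3]
print(best[:3],np.degrees(best[3]))
print('reset',ray('wrist',50,55,.094,o).round(4),[(np.round(d['position'],3),round(d['score'],2)) for d in finder.find_in('wrist','reset_top')[:2]])
```

```text
screws [0.5298 0.0151 0.072 ]
box edge deg -75.82030691682402Traceback (most recent call last):
  File "<stdin>", line 26, in <module>
  File "<stdin>", line 13, in mask
  File "h.py", line 14, in proj
    f,cx,cy,R,t=cam(c,obs);q=R@np.array(X)+t;return np.array([cx+f*q[0]/q[2],cy+f*q[1]/q[2]])
                ~~~^^^^^^^
  File "h.py", line 5, in cam
    p=viewer.camera_params(c);f=192/np.tan(np.radians(p['vertical_fov']/2))
ValueError: time passes only in moves, steps and waits
```

```bash
sed -i 's/^def cam(/from functools import cache\nviewer_cp=cache(viewer.camera_params)\n&/; s/p=viewer.camera_params(c)/p=viewer_cp(c)/' h.py
python3 - <<'E'
from h import *
from scipy.optimize import minimize
o=manip.get_obs();im=cv2.imread('pics/w1.png')
f,cx0,cy0,R,t=cam('wrist',o)
def pj(P):
    q=P@R.T+t;return np.c_[cx0+f*q[:,0]/q[:,2],cy0+f*q[:,1]/q[:,2]]
hsv=cv2.cvtColor(im,cv2.COLOR_BGR2HSV)
m=(((hsv[...,0]<8)|(hsv[...,0]>172))&(hsv[...,1]>130)&(hsv[...,2]>50)).astype(np.uint8)
m[:110]=0;m[200:]=0;m[:,:215]=0;m[:,320:]=0
m=cv2.morphologyEx(m,cv2.MORPH_CLOSE,np.ones((7,7)))
T=np.linspace(0,6.28,40);D=np.c_[.0235*np.cos(T),.0235*np.sin(T)]
L=np.array([(0,-.013),(.027,-.013),(.032,-.006),(.032,.006),(.027,.013),(0,.013)])
def mask(x,y,a):
    q=np.zeros_like(m)
    for z in(.086,.097):
        for s in [D]+[L@np.array([[np.cos(b),np.sin(b)],[-np.sin(b),np.cos(b)]]) for b in a+np.arange(3)*2*np.pi/3]:
            P=pj(np.c_[s+[x,y],np.full(len(s),z)]);cv2.fillConvexPoly(q,(P*16).round().astype(np.int32),1,shift=4)
    return q
def cost(v):
    q=mask(v[0]/100,v[1]/100,v[2]);return -(q&m).sum()/(q|m).sum()
S=[minimize(cost,(53,1.6,np.radians(a)),method='Nelder-Mead',options=dict(initial_simplex=[(53,1.6,np.radians(a)),(53.4,1.6,np.radians(a)),(53,2,np.radians(a)),(53,1.6,np.radians(a+8))])) for a in(185,200)]
for s in S:print(s.fun,s.x[:2],np.degrees(s.x[2]))
print('reset',ray('wrist',50,55,.094,o).round(4),[(np.round(d['position'],3),round(d['score'],2)) for d in finder.find_in('wrist','reset_top')[:2]])
E
```

```text
0.0 [58.6  4. ] 40.999999999999794
0.0 [58.24444444  2.44444444] 123.55555555555578
reset [0.559  0.2042 0.094 ] [(array([0.557, 0.208, 0.097]), 0.56)]<stdin>:20: RuntimeWarning: overflow encountered in scalar negative
```

Run:
```python
from h import *
from scipy.optimize import minimize
o=manip.get_obs();im=cv2.imread('pics/w1.png')
f,cx0,cy0,R,t=cam('wrist',o)
def pj(P):
    q=P@R.T+t;return np.c_[cx0+f*q[:,0]/q[:,2],cy0+f*q[:,1]/q[:,2]]
hsv=cv2.cvtColor(im,cv2.COLOR_BGR2HSV)
m=(((hsv[...,0]<8)|(hsv[...,0]>172))&(hsv[...,1]>130)&(hsv[...,2]>50)).astype(np.uint8)
m[:110]=0;m[200:]=0;m[:,:215]=0;m[:,320:]=0
m=cv2.morphologyEx(m,cv2.MORPH_CLOSE,np.ones((7,7)))
T=np.linspace(0,6.28,40);D=np.c_[.0235*np.cos(T),.0235*np.sin(T)]
L=np.array([(0,-.013),(.027,-.013),(.032,-.006),(.032,.006),(.027,.013),(0,.013)])
def mask(x,y,a):
    q=np.zeros_like(m)
    for z in(.086,.097):
        for s in [D]+[L@np.array([[np.cos(b),np.sin(b)],[-np.sin(b),np.cos(b)]]) for b in a+np.arange(3)*2*np.pi/3]:
            P=pj(np.c_[s+[x,y],np.full(len(s),z)]);cv2.fillConvexPoly(q,(P*16).round().astype(np.int32),1,shift=4)
    return q
def cost(v):
    q=mask(v[0]/100,v[1]/100,v[2]);return -float((q&m).sum())/float((q|m).sum())
for a in(185,200):
    s=minimize(cost,(53,1.6,np.radians(a)),method='Nelder-Mead',options=dict(initial_simplex=[(53,1.6,np.radians(a)),(53.4,1.6,np.radians(a)),(53,2,np.radians(a)),(53,1.6,np.radians(a+8))]));print(s.fun,s.x[:2],np.degrees(s.x[2]))
```

```text
-0.8655616942909761 [52.87175828  1.38933551] 195.25524346040993
-0.8661344795824378 [52.85631197  1.51275613] 198.37735282478025
```

arm_command(
  plan=[
    {"dp": [20.5,2.8,20],"spin": 0},
    {"dp": [20.5,2.8,20],"spin": 0},
    {"dp": [0,0,25],"spin": 0},
    {"dp": [0,0,20],"spin": 0},
    {"dp": [0,0,6],"spin": 0},
  ],
)

```text
clock: 2.75
position: [0.5283, 0.0114, 0.2775]
ee_rot: [0.992, 0.126, -0.001, 0.0]
ft_force: [-7.8, -1.9, 14.9]
grip_width: -0.003
grasp_force: 6.9
```

arm_command(
  plan=[
    {"dp": [0,0,3],"spin": 0},
    {"dp": [0,0,3],"spin": 0},
    {"dp": [0,0,3],"spin": 0},
    {"dp": [0,0,2],"spin": 0},
    {"dp": [0,0,0],"spin": 0},
  ],
)

```text
clock: 3.25
position: [0.5286, 0.0118, 0.2695]
ee_rot: [0.992, 0.126, -0.0, 0.001]
ft_force: [-7.2, -1.7, 13.8]
grip_width: 0.008
grasp_force: 6.8
```

arm_command(
  plan=[
    {"dp": [0,0,-20],"spin": 0},
    {"dp": [0,0,-30],"spin": 0},
    {"dp": [-20,0,-30],"spin": 0},
    {"dp": [-21,0,-20],"spin": 0},
    {"dp": [0,0,0],"spin": 0},
  ],
  grip=1,
)

```text
clock: 3.75
position: [0.4882, 0.0016, 0.3712]
ee_rot: [0.992, 0.126, 0.002, 0.002]
ft_force: [0.7, 0.8, -0.2]
grip_width: -0.001
grasp_force: 0.0
```

Run:
```python
from h import *
o=manip.get_obs();print(o['position'],o['ft_force'])
im=viewer.camera('wrist');cv2.imwrite('pics/w2.png',im)
for n in("stop_top","stop_lobe"):
    print(n,[(np.round(d['position'],3).tolist(),round(d['score'],2)) for d in finder.find_in('wrist',n)[:3]])
c=im[80:240,160:370].copy();cv2.imwrite('pics/w2c.png',cv2.resize(c,None,fx=3.5,fy=3.5,interpolation=2))
```

```text
[0.4881915  0.00159507 0.37120508] [ 0.67096724  0.83779064 -0.19409008]
stop_top [([0.577, -0.191, 0.07], 0.67), ([0.529, 0.014, 0.092], 0.58), ([0.576, -0.218, 0.082], 0.39)]
stop_lobe [([0.535, 0.016, 0.091], 0.58)]
```

View pics/w2c.png

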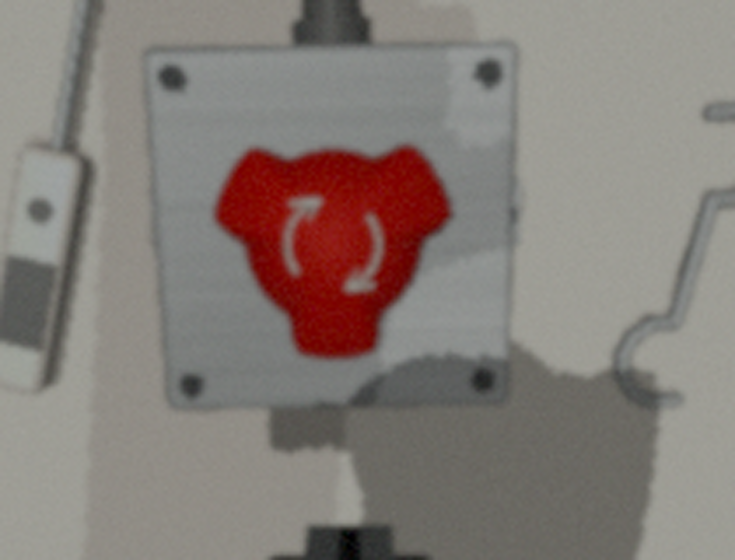

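The head sits lower and looks latched, unturned. In this crop one lobe points straight down at (336,355), so the lobes align with the tool's x axis. I'll set the opening, shift to the axis with a 5 mm offset, and spin -0.524 so one pad drops into the valley.

arm_command(
  plan=[
    {"dp": [22.7,0.8,0],"spin": 0},
    {"dp": [22.7,0.7,0],"spin": 0},
    {"dp": [0,0,0],"spin": -0.131},
    {"dp": [0,0,0],"spin": -0.131},
    {"dp": [0,0,0],"spin": -0.131},
  ],
  grip=-0.51,
)

```text
clock: 4.4
position: [0.5338, 0.0127, 0.3664]
ee_rot: [0.947, 0.321, -0.001, -0.001]
ft_force: [-0.6, 0.1, -0.3]
grip_width: 0.752
grasp_force: 0.0
```

arm_command(
  plan=[
    {"dp": [0,0,0],"spin": -0.131},
    {"dp": [0,0,15],"spin": 0},
    {"dp": [0,0,15],"spin": 0},
    {"dp": [0,0,0],"spin": 0},
    {"dp": [0,0,0],"spin": 0},
  ],
)

```text
clock: 4.9
position: [0.5333, 0.0128, 0.3368]
ee_rot: [0.925, 0.379, -0.001, -0.0]
ft_force: [0.3, 0.4, 1.3]
grip_width: 0.756
grasp_force: 0.0
```

Run:
```python
from h import *
o=manip.get_obs();print(o['position'],o['ft_force'],o['grip_width'],o['joint_pos'][6],np.degrees(2*np.arctan2(o['ee_rot'][1],o['ee_rot'][0])))
im=viewer.camera('wrist');cv2.imwrite('pics/w3.png',im)
for z in (.098,.086):print(proj('wrist',(.529,.015,z),o))
```

```text
[0.53327249 0.01276297 0.33679847] [0.30581436 0.38369364 1.32253373] 0.755994500746002 -1.0712924402519086 44.53737817897957
[255.0124781  210.98468173]
[255.25398855 206.3592369 ]
```

View pics/w3.png

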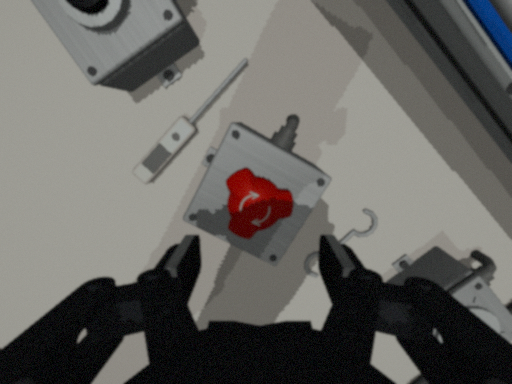

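The valley faces left and a lobe points right at (290,200), as wanted. The head appears about 4 px off from my axis, so I'm refining it from the screws and the red silhouette.

Run:
```python
from h import *
from scipy.optimize import minimize
o=manip.get_obs();im=cv2.imread('pics/w3.png')
print('screws',np.mean([ray('wrist',u,v,.072,o) for u,v in((236,133),(321,182),(273,257),(194,216))],0).round(4))
f,cx0,cy0,R,t=cam('wrist',o)
def pj(P):
    q=P@R.T+t;return np.c_[cx0+f*q[:,0]/q[:,2],cy0+f*q[:,1]/q[:,2]]
hsv=cv2.cvtColor(im,cv2.COLOR_BGR2HSV)
m=(((hsv[...,0]<8)|(hsv[...,0]>172))&(hsv[...,1]>130)&(hsv[...,2]>50)).astype(np.uint8)
n,l,s,c=cv2.connectedComponentsWithStats(m);i=1+s[1:,4].argmax();m=(l==i).astype(np.uint8)
m=cv2.morphologyEx(m,cv2.MORPH_CLOSE,np.ones((7,7)));print(s[i])
T=np.linspace(0,6.28,40);D=np.c_[.0235*np.cos(T),.0235*np.sin(T)]
L=np.array([(0,-.013),(.027,-.013),(.032,-.009),(.032,.009),(.027,.013),(0,.013)])
def mask(x,y,a):
    q=np.zeros_like(m)
    for z in(.0785,.0895):
        for s in [D]+[L@np.array([[np.cos(b),np.sin(b)],[-np.sin(b),np.cos(b)]]) for b in a+np.arange(3)*2*np.pi/3]:
            P=pj(np.c_[s+[x,y],np.full(len(s),z)]);cv2.fillConvexPoly(q,(P*16).round().astype(np.int32),1,shift=4)
    return q
def cost(v):
    q=mask(v[0]/100,v[1]/100,v[2]);return -float((q&m).sum())/float((q|m).sum())
for a in(185,200):
    s=minimize(cost,(53,1.6,np.radians(a)),method='Nelder-Mead',options=dict(initial_simplex=[(53,1.6,np.radians(a)),(53.4,1.6,np.radians(a)),(53,2,np.radians(a)),(53,1.6,np.radians(a+8))]));print(s.fun,s.x[:2],np.degrees(s.x[2]))
print(-R.T@t)
```

```text
screws [0.5313 0.0161 0.072 ]
[ 227  168   66   71 2908]
-0.8606060606060606 [52.99882858  1.70794726] 196.2385567819319
-0.8609655172413793 [52.99822889  1.48640948] 196.19395428372994
[0.58251406 0.06230471 0.30639908]
```

arm_command(
  plan=[
    {"dp": [0,0,30],"spin": 0},
    {"dp": [0,0,25],"spin": 0},
    {"dp": [0,0,15],"spin": 0},
    {"dp": [0,0,5],"spin": 0},
    {"dp": [0,0,4],"spin": 0},
  ],
)

```text
clock: 5.45
position: [0.5338, 0.0129, 0.2591]
ee_rot: [0.925, 0.38, 0.0, 0.0]
ft_force: [-1.0, 0.0, -0.2]
grip_width: 0.752
grasp_force: 0.0
```

arm_command(
  plan=[
    {"dp": [0,0,4],"spin": 0},
    {"dp": [0,0,4],"spin": 0},
    {"dp": [0,0,3],"spin": 0},
    {"dp": [0,0,3],"spin": 0},
    {"dp": [0,0,0],"spin": 0},
  ],
)

```text
clock: 5.95
position: [0.5333, 0.0127, 0.2444]
ee_rot: [0.925, 0.38, -0.0, -0.0]
ft_force: [-0.3, -0.2, -0.3]
grip_width: 0.759
grasp_force: 0.0
```

arm_command(
  plan=[
    {"dp": [-0.7,0,0],"spin": 0.13},
    {"dp": [-0.7,0,0],"spin": 0.13},
    {"dp": [-0.7,0,0],"spin": 0.13},
    {"dp": [-0.7,0,0],"spin": 0.13},
    {"dp": [-0.7,0,0],"spin": 0.13},
  ],
)

```text
clock: 6.45
position: [0.53, 0.0116, 0.2447]
ee_rot: [0.998, 0.062, -0.001, -0.0]
ft_force: [-3.1, 2.3, 2.6]
grip_width: 0.749
grasp_force: 1.6
```

Run:
```python
from h import *
o=manip.get_obs();print(o['position'],o['ft_force'],o['torque'],o['joint_pos'][6],np.degrees(2*np.arctan2(o['ee_rot'][1],o['ee_rot'][0])))
im=viewer.camera('wrist');cv2.imwrite('pics/w4.png',im[100:380,100:420])
```

```text
[0.52997677 0.01161323 0.24467646] [-3.05478764  2.2835438   2.58672081] [0.50829597 0.72629581 0.12062437] -1.7530093760972965 7.115905445569224
```

View pics/w4.png

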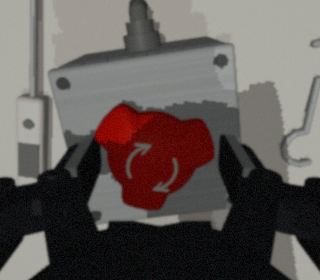

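The left pad is in the valley and pushing the lobe at (105,130), and the head follows. Turning further.

arm_command(
  plan=[
    {"dp": [-0.6,0,0],"spin": 0.1},
    {"dp": [-0.6,0,0],"spin": 0.1},
    {"dp": [0,0,0],"spin": 0},
  ],
)

```text
clock: 6.8
position: [0.5293, 0.0117, 0.2449]
ee_rot: [0.999, -0.035, 0.0, -0.0]
ft_force: [-0.9, 3.5, -0.8]
grip_width: 0.755
grasp_force: 1.8
```

Run:
```python
from h import *
o=manip.get_obs();print(o['position'],o['ft_force'],o['torque'],o['joint_pos'][6],np.degrees(2*np.arctan2(o['ee_rot'][1],o['ee_rot'][0])))
im=viewer.camera('wrist');cv2.imwrite('pics/w5.png',im[100:380,100:420])
```

```text
[0.52925953 0.01169129 0.24494606] [-0.92768042  3.51827547 -0.76790799] [0.73788651 0.0781056  0.08292615] -1.9349104139247433 -3.987304327801806
```

View pics/w5.png

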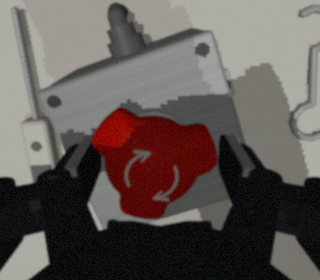

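The head spans 125 px against 118 before, so it has come up about 7 mm, and the vertical load is gone: it has sprung out. Unwinding, then lifting.

arm_command(
  plan=[
    {"dp": [0,0,0],"spin": 0},
    {"dp": [0.7,0,0],"spin": -0.14},
    {"dp": [0.7,0,0],"spin": -0.14},
    {"dp": [0.7,0,0],"spin": -0.14},
    {"dp": [0.7,0,0],"spin": -0.14},
  ],
)

```text
clock: 7.35
position: [0.5321, 0.0118, 0.2448]
ee_rot: [0.969, 0.246, 0.0, -0.0]
ft_force: [-1.4, 4.8, 1.7]
grip_width: 0.751
grasp_force: 2.2
```

arm_command(
  plan=[
    {"dp": [0.7,0,0],"spin": -0.14},
    {"dp": [0.7,0,0],"spin": -0.14},
    {"dp": [0,0,-5],"spin": 0},
    {"dp": [0,0,-20],"spin": 0},
    {"dp": [0,0,-40],"spin": 0},
  ],
)

```text
clock: 7.85
position: [0.5323, 0.0112, 0.3085]
ee_rot: [0.928, 0.373, -0.002, -0.001]
ft_force: [0.7, 0.3, 0.2]
grip_width: 0.758
grasp_force: 0.0
```

arm_command(
  plan=[
    {"dp": [0,0,-40],"spin": 0},
    {"dp": [0,0,-15],"spin": 0},
    {"dp": [0,0,0],"spin": 0},
  ],
  grip=1,
)

```text
clock: 8.15
position: [0.5337, 0.012, 0.3673]
ee_rot: [0.928, 0.374, 0.002, 0.001]
ft_force: [1.0, -0.2, -1.2]
grip_width: 0.246
grasp_force: 0.0
```

Run:
```python
from h import *
o=manip.get_obs();print(o['position'],o['ft_force'],o['grip_width'],np.degrees(2*np.arctan2(o['ee_rot'][1],o['ee_rot'][0])))
im=viewer.camera('wrist');cv2.imwrite('pics/w6.png',im)
print([(np.round(d['position'],3),round(d['score'],2)) for d in finder.find_in('wrist','reset_top')[:2]])
```

```text
[0.53374459 0.01196212 0.36726781] [ 0.9741553  -0.24151456 -1.20150387] 0.24562028552247928 43.89192843362652
[(array([0.555, 0.201, 0.094]), 0.96), (array([0.53 , 0.019, 0.101]), 0.4)]
```

View pics/w6.png

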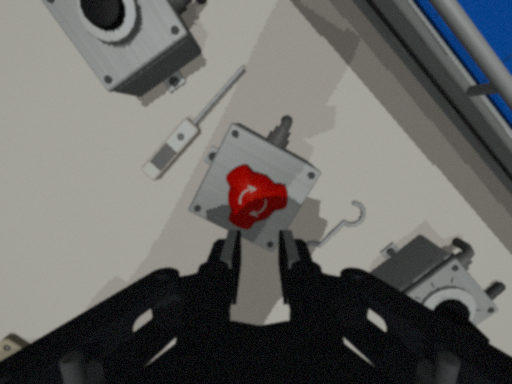

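The head has turned back to rest. Checking quantitatively that it is out, and locating the reset button, seen at (103,10).

Run:
```python
from h import *
o=manip.get_obs()
for n in('w2','w1','w3','w6'):
    im=cv2.imread(f'pics/{n}.png');hsv=cv2.cvtColor(im,cv2.COLOR_BGR2HSV)
    m=(((hsv[...,0]<8)|(hsv[...,0]>172))&(hsv[...,1]>130)&(hsv[...,2]>50)).astype(np.uint8)
    l,s,c=cv2.connectedComponentsWithStats(cv2.morphologyEx(m,cv2.MORPH_CLOSE,np.ones((7,7))))[1:];i=1+s[1:,4].argmax();print(n,s[i])
print(ray('wrist',103,11,.094,o).round(4))
```

```text
w2 [ 222  122   66   60 2655]
w1 [ 231  124   69   62 2821]
w3 [ 227  168   66   71 3124]
w6 [ 227  165   60   64 2587]
[0.5566 0.2008 0.094 ]
```

Area ratio 0.83 matches the head being out. Now on to the reset button.

arm_command(
  plan=[
    {"dp": [29.8,-24.3,0],"spin": 0},
    {"dp": [29.8,-24.3,0],"spin": 0},
    {"dp": [29.8,-24.3,0],"spin": 0},
    {"dp": [29.8,-24.3,0],"spin": 0},
    {"dp": [29.8,-24.3,0],"spin": 0},
  ],
)

```text
clock: 8.75
position: [0.5556, 0.2041, 0.3628]
ee_rot: [0.927, 0.374, -0.001, 0.0]
ft_force: [0.5, -0.7, 1.0]
grip_width: 0.001
grasp_force: 0.0
```

arm_command(
  plan=[
    {"dp": [0,0,30],"spin": 0},
    {"dp": [0,0,30],"spin": 0},
    {"dp": [0,0,25],"spin": 0},
    {"dp": [0,0,9],"spin": 0},
    {"dp": [0,0,0],"spin": 0},
  ],
)

```text
clock: 9.25
position: [0.5552, 0.2026, 0.2688]
ee_rot: [0.927, 0.375, -0.002, -0.0]
ft_force: [1.1, 0.7, 0.2]
grip_width: 0.0
grasp_force: 0.0
```

arm_command(
  plan=[
    {"dp": [0,0,3],"spin": 0},
    {"dp": [0,0,3],"spin": 0},
    {"dp": [0,0,2],"spin": 0},
    {"dp": [0,0,1],"spin": 0},
    {"dp": [0,0,0],"spin": 0},
  ],
)

```text
clock: 9.75
position: [0.5561, 0.2032, 0.2624]
ee_rot: [0.927, 0.375, 0.001, 0.0]
ft_force: [1.0, 0.7, 5.7]
grip_width: 0.002
grasp_force: 2.2
```

arm_command(
  plan=[
    {"dp": [0,0,1.5],"spin": 0},
    {"dp": [0,0,1.5],"spin": 0},
    {"dp": [0,0,0],"spin": 0},
  ],
)

```text
clock: 10.05
position: [0.5561, 0.2035, 0.2612]
ee_rot: [0.927, 0.375, 0.001, 0.001]
ft_force: [-7.4, -3.6, 23.7]
grip_width: -0.001
grasp_force: 12.4
```

arm_command(
  plan=[
    {"dp": [0,0,-10],"spin": 0},
    {"dp": [0,0,-30],"spin": 0},
    {"dp": [0,0,-40],"spin": 0},
    {"dp": [0,0,-30],"spin": 0},
    {"dp": [0,0,0],"spin": 0},
  ],
)

```text
clock: 10.55
position: [0.5563, 0.2036, 0.3727]
ee_rot: [0.927, 0.375, 0.003, 0.0]
ft_force: [-0.4, 0.8, -0.1]
grip_width: 0.002
grasp_force: 0.0
```

The reset was pressed to its stop (23.7 N) and released. The hand is clear, so I'm handing in.

```bash
python3 -c "
from workcell import manip
print(manip.hand_in())"
```

```text
the job is handed in; nothing more can be done
None
```

I did the stop-button check in order: pressed it until it latched, let go, turned it clockwise until it sprang out, then pressed the reset fully in and released it. I handed the job in at about 10.6 s, and no verdict was shown. The last picture before the reset press showed the stop head out and back at rest; I didn't photograph the reset or the bench afterwards.

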